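# Tuck a flashing under the lapped slates and hold it flat

## Robot

A 7-joint arm with a two-finger parallel gripper is mounted at the origin on the work surface; the furniture and walls round the work are solid. World frame = base frame: x ahead of the robot, y to its left, z up, the work surface at z = 0. Lengths are in m, angles in rad, forces in N, time in s.
With the tool pointing down it reaches from about 0.4 to 0.85 m from the base axis. Payload 4.5 kg.
Tool frame: the origin (TCP) lies midway between the tips of the shut fingers; the grasp point (between the pads) lies 19 mm behind it (arm.grip_point_offset is the distance from the TCP to the grasp point, in m); z points along the fingers, y is the line along which they close (so a half turn about z gives the same grasp; the last joint's range is limited). The gripper opens to 85 mm and grips with 20 to 120 N. Pads are 22 mm wide; open, the fingers measure 114 mm over their backs; the gripper's body (76 mm by 85 mm) begins 54 mm behind the grasp point. The pads swing forward as they close: fully open they stand 13 mm farther back than shut.
Start: joints at [-1.071, 0.689, -0.195, 1.565, 0.157, 0.902, -0.215], TCP at [0.281, 0.558, 0.231] pointing down, gripper open.
Joint ranges: [-3.01, 3.01], [-0.46, 2.08], [-1.47, 1.51], [0.13, 2.56], [-1, 4.14], [0.04, 2.09], [-2.66, 2.66]. Speed limits (rad/s): [2.57, 2.57, 3.14, 3.14, 3.14, 3.14, 3.14].

## Interface

Orientations are given as a unit quaternion [w, x, y, z].
In Python, from cell import arm gives the robot as it stands.
- The arm moves only by the shell command python3 -m jog 'ROWS' [OPENING]. ROWS is JSON, a list of rows, each an object with "slide": the shift along the tool's x, y, z in units of 40 mm (1.0 is 40 mm), a list of three; "dr": the turn, a rotation vector about the tool's x, y, z in units of 5 degrees (1.0 is 5 degrees), a list of three. A call has 1 to 10 rows; each row shifts and turns the commanded pose from where the row before left it, along the tool's axes as they then stand; what a row does not reach is not made up. A row lasts 1/10 s, in which the tool goes at most 50 mm and 8.59 degrees, less where a joint would pass 70% of its speed; a pose out of reach is approached as far as the arm can. A call is refused whole if a number of a shift passes 1 or a number of a turn 1, either way. A call with a gripper value outside its range is refused whole. OPENING is the finger opening in mm, from 0 to 85.4, set as the call begins (- or left out, the last holds). The fingers move at their own pace and stop on an object; the grip force is fixed at half the most. Time passes only in rows, so rows that do not move let the fingers close. It gives the time, the measured TCP pose, the force, the opening and the grip force at its end, in the units of the state.
- arm.observe(): the state, without advancing time (a new reading comes with each control period).
- arm.capture(name): name is "scene" or "side" or "wrist"; returns a dict with "image" (420x560x3 uint8, red, green, blue), "z_map" (420x560 float32, m along the optical axis (not along the pixel's ray), 0 where there is no reading), "camera_matrix" (3x3 intrinsics, pixels), "pose" (4x4, takes a point from camera to world coordinates). Camera axes: x right, y down, z forward; pixel columns grow to the right and rows downward; lengths in m; the calibration is good to about 2 mm. A picture is of the moment at which its call begins.
- arm.close_job(): hands the job in; it is judged then, once.
The state is a dict: "clock": time; "joint_pos": joint angles; "dq": joint speeds; "effort": joint torques, N m; "tcp_pos": TCP position; "ee_rot": TCP orientation; "ft_force": force on the tool from outside, world axes, zero at the start; "wrist_torque": the same for the moment, N m; "opening": finger opening in m; "grip_force": force on a finger pad.
Only numpy, scipy, OpenCV 4.12 (cv2) and the standard library are available. Lean on these libraries where they do the work, as an engineer would, in place of code of your own. Each camera call takes 0.05 s, during which the arm holds its last target. There are 200 camera calls.

## Task

Pick up the loose copper flashing strip by its standing rib and slide its long plain edge under the lower edges of the two lapped slates on the roof sample panel, square and centred across the joint between the slates, until the edge is fully home against the batten underneath; do not lift the slates while doing it. Then press the strip flat onto the deck with about 10 N and end the program while still holding the rib and pressing; do not let go. Leave the pot and the pencil where they are.

Things in the scene. Friction and masses are not known exactly. Their poses are not given: they have to be found in the camera images.
- panel: roof sample panel, fixed to the bench: plywood deck on two runners, 180 mm (x) by 160 mm (y). Origin: centre of its underside, on the bench; z up. Its -x half is bare deck, deck top 18 mm above the origin. On its +x half lie two dark slates side by side, hinged at their far edge, from x = 0 (their lower edges, the lips) to x = +90 mm. The strip goes in along +x.
- deck: the plywood deck board of the panel, 180 x 160 x 9 mm, fixed; origin at the centre of its underside, 9 mm above the panel's origin, axes as the panel's; its top is what the strip is pressed on
- lip (a point): point on the deck top below the slates' lips, at the 3 mm joint between the two slates (panel x = 0, y = 0); axes as the panel's. The slot under the lips is 8 mm high and open across the full width; slates 6 mm thick, their tops 32 mm above the bench
- home (a point): point on the deck top at the foot of the stop batten (8 mm high, right across the panel under the slates; its face at panel x = +25 mm, y = 0 here): where the middle of the strip's plain edge must arrive; axes as the panel's
- slate_left (a joint): lift of the slate (90 x 78 x 6 mm) at the panel's +y side, rad; hinged at panel x = +90 mm; 0 = lying flat, grows as its lip rises (0.01 rad = 0.9 mm at the lip); 120 g, falls back by its weight
- slate_right (a joint): the same for the slate at the panel's -y side
- strip: loose stiff copper strip, about 90 g: plate 65 mm (x) by 90 mm (y), 3 mm thick, lying flat, with an upright rib 12 mm thick (x), 90 mm long (y), its top 34 mm above the underside. Origin on the underside, under the middle of the rib; z up. The plate reaches 55 mm to +x of the rib's centre (the plain edge) and 10 mm to -x. Pinch the rib across x from above.
- strip_edge (a point): middle of the strip's plain edge, on its underside, strip x = +55 mm; axes as the strip's
- strip_edge_l (a point): corner of the plain edge at the strip's +y end, on its underside (x = +55 mm, y = +45 mm)
- strip_edge_r (a point): corner of the plain edge at the strip's -y end, on its underside (x = +55 mm, y = -45 mm)
- strip_heel (a point): middle of the strip's back edge, on its underside, strip x = -10 mm
- flux_pot: screw pot, 49 mm wide, 52 mm high, standing loose; origin at the centre of its underside; bystander
- pencil: pencil lying loose, 161 mm long, 6 mm high; origin at the centre of its underside; bystander

How it is judged:
On the way:
1. the plain edge has gone in under the lips of the slates, at both corners (x of each of strip_edge_l, strip_edge_r in the frame of lip above 0.006 m and z of each of strip_edge_l, strip_edge_r in the frame of lip below 0.006 m and y of strip_edge in the frame of lip between -0.03 and 0.03 m), for 0.1 s.
At the end, for the whole second after the job is handed in: Through the last second the gripper grips the strip and presses it on the deck with 4 to 35 N; its edge is within 4 mm of the batten, centred within 10 mm, square within 0.08 rad, corners and back edge within 2 mm of the deck; both slates lie flat (under 0.015 rad) (x of strip_edge in the frame of home between -0.004 and 0.003 m and y of strip_edge in the frame of home between -0.01 and 0.01 m and z of strip_edge_l in the frame of home between -0.003 and 0.002 m and z of strip_edge_r in the frame of home between -0.003 and 0.002 m and z of strip_heel in the frame of home below 0.002 m and angle between the x axis of strip and the x axis of panel, either way round below 0.08 rad and angle between strip's own z axis and vertical below 0.04 rad and contact force between strip and deck between 4 and 35 N and contact force between the fingers and strip above 4 N and linear speed of strip below 0.01 m/s and value of joint each of slate_left, slate_right below 0.015 rad); the arm keeps its last pose, push and grip.
It fails at once if a slate is lifted (more than about 3 mm at its lip) (value of joint any of slate_left, slate_right above 0.035 rad).
It fails at once if the strip is rammed on the deck (over 60 N) (contact force between strip and deck above 60 N).
It fails at once if a bystander is moved more than 20 mm (distance of any of flux_pot, pencil from where it was at the start of the episode above 0.02 m).
It also fails if it takes over 40 s, if anything falls off the work surface, if the arm or the gripper's body presses on something with over 40 N, if the wrist force passes 120 N, or if a joint passes its speed limit or range.

## Working session

There is one attempt and no reset: what is moved stays moved. The work goes in short steps, Python scripts to look and compute and a shell command to move; the robot and the scene stay as the last step left them, time stands still between calls to the robot, and variables do not carry over. Pictures are saved under pics/ and viewed, at most 10 in all, crops included, and the job is handed in when it is done.

```bash
mkdir -p pics
cat > h.py <<'E'
import numpy as np,cv2,json
from cell import arm
def cap(n,save=None):
    c=arm.capture(n)
    if save: cv2.imwrite('pics/'+save,c['image'][:,:,::-1])
    K=np.array(c['camera_matrix']);T=np.array(c['pose']);z=c['z_map']
    v,u=np.mgrid[:z.shape[0],:z.shape[1]]
    P=np.stack([(u-K[0,2])/K[0,0]*z,(v-K[1,2])/K[1,1]*z,z],-1)@T[:3,:3].T+T[:3,3]
    P[z==0]=np.nan
    return c['image'],P,K,T
E
python3 - <<'E'
from h import *
s=arm.observe();print({k:np.round(v,3).tolist() for k,v in s.items()})
for n in ['scene','side']:
    im,P,K,T=cap(n,n+'1.png');print(n,K[0,0],T.round(3).tolist());np.savez(n+'1.npz',im=im,P=P,K=K,T=T)
a=cv2.imread('pics/scene1.png');b=cv2.imread('pics/side1.png')
cv2.imwrite('pics/both1.png',cv2.resize(np.vstack([a,b]),(400,600)))
E
```

```text
{'clock': 0.0, 'joint_pos': [-1.071, 0.69, -0.195, 1.566, 0.157, 0.902, -0.215], 'dq': [0.001, -0.001, 0.001, -0.001, -0.0, -0.002, 0.001], 'effort': [0.001, -53.962, -1.266, -15.855, 0.009, 0.009, 0.0], 'tcp_pos': [0.28, 0.558, 0.23], 'ee_rot': [-0.0, 0.231, 0.973, -0.001], 'ft_force': [-0.128, 0.256, 1.476], 'wrist_torque': [-0.035, 0.005, -0.013], 'grip_force': 0.0, 'opening': 0.085}
scene 427.2031937455393 [[-0.524, -0.428, 0.736, -0.252], [-0.851, 0.24, -0.467, 0.537], [0.023, -0.871, -0.49, 0.51], [0.0, 0.0, 0.0, 1.0]]
side 411.2635734845189 [[0.997, -0.029, 0.076, 0.394], [-0.082, -0.39, 0.917, -0.702], [0.003, -0.92, -0.391, 0.383], [0.0, 0.0, 0.0, 1.0]]
```

View pics/scene1.png

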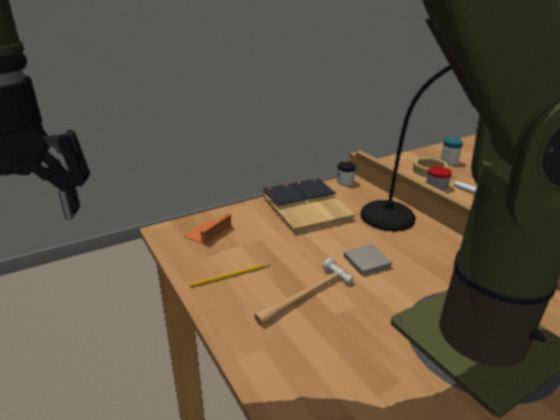

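View pics/side1.png

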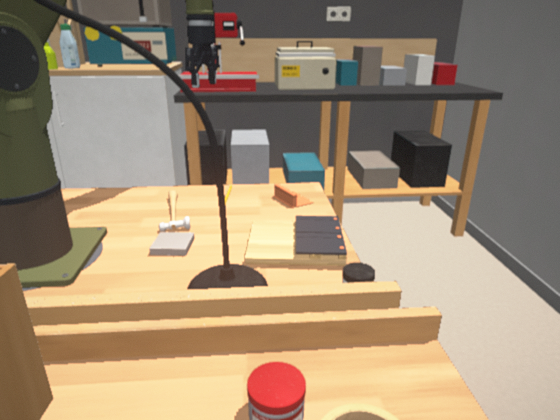

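The scene picture shows the orange strip at (210,230), the panel at (310,203) with its slates on the far side, the pot at (346,172) and the pencil at (230,275). In the side picture the strip is at (293,196) and the panel at (297,242), with the lamp arm in front of it. Next I measure both.

```bash
cat > m.py <<'E'
from h import *
for n,bs,bp in [('scene',(180,205,240,250),(255,170,360,235)),('side',(265,180,320,212),(240,210,355,270))]:
    d=np.load(n+'1.npz');im,P=d['im'],d['P'];hsv=cv2.cvtColor(im,cv2.COLOR_RGB2HSV)
    def sub(b): return (slice(b[1],b[3]),slice(b[0],b[2]))
    h=hsv[sub(bs)];p=P[sub(bs)]
    m=(h[...,0]<12)&(h[...,1]>170)&np.isfinite(p[...,2])
    q=p[m];print(n,'strip n',len(q),np.percentile(q[:,2],[2,10,30,50,70,90,98]).round(3))
    top=q[(q[:,2]>.027)]
    pl=q[q[:,2]<.012]
    for t,g in (('rib',top),('plate',pl)):
        r=cv2.minAreaRect((g[:,:2]*1000).astype(np.float32));print(t,len(g),r,cv2.boxPoints(r).round().tolist())
    p=P[sub(bp)];h=hsv[sub(bp)]
    dark=(h[...,2]<75)&(p[...,2]>.022)&(p[...,2]<.04)
    deck=(h[...,2]>120)&(p[...,2]>.013)&(p[...,2]<.023)
    for t,m in (('slates',dark),('deck',deck)):
        m=cv2.morphologyEx(m.astype(np.uint8),cv2.MORPH_OPEN,np.ones((2,2)))>0
        g=p[m];r=cv2.minAreaRect((g[:,:2]*1000).astype(np.float32));print(t,len(g),np.median(g[:,2]),r,cv2.boxPoints(r).round().tolist())
E
python3 m.py
```

```text
scene strip n 310 [0.001 0.002 0.008 0.017 0.026 0.032 0.033]
rib 85 ((483.0799255371094, 244.4222869873047), (12.815081596374512, 82.20513916015625), 23.665939331054688) [[461.0, 279.0], [494.0, 204.0], [505.0, 209.0], [472.0, 285.0]]
plate 122 ((503.5663757324219, 252.45608520507812), (56.776790618896484, 84.61621856689453), 25.08268928527832) [[460.0, 279.0], [496.0, 202.0], [547.0, 226.0], [511.0, 303.0]]
slates 1092 nan ((525.8312377929688, 1.6924819946289062), (158.9457244873047, 86.73423767089844), 82.7050552368164) [[473.0, -72.0], [559.0, -83.0], [579.0, 75.0], [493.0, 86.0]]
deck 1374 nan ((471.1589050292969, 7.23785400390625), (157.7883758544922, 158.08624267578125), 82.7461929321289) [[383.0, -61.0], [540.0, -81.0], [560.0, 76.0], [403.0, 95.0]]Traceback (most recent call last):
  File "m.py", line 7, in <module>
    q=p[m];print(n,'strip n',len(q),np.percentile(q[:,2],[2,10,30,50,70,90,98]).round(3))
                                    ~~~~~~~~~~~~~^^^^^^^^^^^^^^^^^^^^^^^^^^^^^^
    return _quantile_unchecked(
        a, q, axis, out, overwrite_input, method, keepdims, weights)
    return _ureduce(a,
                    func=_quantile_ureduce_func,
    ...<5 lines>...
                    overwrite_input=overwrite_input,
                    method=method)
    r = func(a, **kwargs)
    result = _quantile(arr,
                       quantiles=q,
    ...<2 lines>...
                       out=out,
                       weights=wgt)
    slices_having_nans = np.isnan(arr[-1, ...])
                                  ~~~^^^^^^^^^
IndexError: index -1 is out of bounds for axis 0 with size 0
```

```bash
cat >> h.py <<'E'
from scipy.spatial.transform import Rotation as R
def plan(xyz,yaw,n,tilt=True):
    """equal rows (tool axes, jog units) to bring tool to xyz, pointing down, tool y at yaw deg (mod 180)"""
    s=arm.observe();q=s['ee_rot'];R0=R.from_quat([q[1],q[2],q[3],q[0]]);p=np.array(s['tcp_pos'])
    best=None
    for k in (0,180):
        a=np.radians(yaw+k);y=np.array([np.cos(a),np.sin(a),0]);z=np.array([0,0,-1.]);x=np.cross(y,z)
        rv=(R0.inv()*R.from_matrix(np.c_[x,y,z])).as_rotvec()
        if best is None or np.linalg.norm(rv)<np.linalg.norm(best): best=rv
    st=R.from_rotvec(best/n);M=sum((R0*st**i).as_matrix() for i in range(n))
    sl=np.linalg.solve(M,np.array(xyz)-p)
    print('n',n,'slide',(sl/.04).round(3).tolist(),'dr',(np.degrees(best/n)/5).round(3).tolist())
def st():
    s=arm.observe();q=s['ee_rot'];A=R.from_quat([q[1],q[2],q[3],q[0]]).as_matrix()
    print('t',round(s['clock'],2),'tcp',np.round(s['tcp_pos'],4),'yaw_y',np.degrees(np.arctan2(A[1,1],A[0,1])).round(2),'z',A[:,2].round(4),'F',np.round(s['ft_force'],1),'M',np.round(s['wrist_torque'],2),'op',round(s['opening'],4),'g',round(s['grip_force'],1))
    return A
E
python3 - <<'E'
from h import *
d=np.load('side1.npz');im,P=d['im'],d['P']
m=(im.max(2)<50)&np.isfinite(P[...,2])&(P[...,0]>.2)&(P[...,1]>-.4)&(P[...,1]<.2)&(P[...,2]>.0)
m[:,:150]=0
q=P[m]
for a in np.arange(0,.6,.05):
    g=q[(q[:,2]>=a)&(q[:,2]<a+.05)]
    if len(g): print(round(a,2),len(g),g.min(0).round(3),g.max(0).round(3))
st();plan((.483,.244,.11),25,10)
E
```

```text
0.2 34 [ 0.345 -0.146  0.23 ] [ 0.356 -0.138  0.249]
0.25 197 [ 0.329 -0.147  0.25 ] [ 0.353 -0.139  0.299]
0.3 266 [ 0.282 -0.147  0.3  ] [ 0.334 -0.139  0.35 ]
0.35 43 [ 0.278 -0.146  0.35 ] [ 0.289 -0.14   0.358]
t 0.1 tcp [0.2805 0.5579 0.2306] yaw_y 63.32 z [-6.0e-04 -1.5e-03 -1.0e+00] F [ 0.7  0.  -0.6] M [-0.01  0.06  0.  ] op 0.0853 g 0.0
n 10 slide [-0.926, -0.218, 0.302] dr [-0.002, 0.001, 0.766]
```

```bash
python3 -m jog '[{"slide":[-0.93,-0.22,0.3],"dr":[0,0,0.77]},{"slide":[-0.93,-0.22,0.3],"dr":[0,0,0.77]},{"slide":[-0.93,-0.22,0.3],"dr":[0,0,0.77]},{"slide":[-0.93,-0.22,0.3],"dr":[0,0,0.77]},{"slide":[-0.93,-0.22,0.3],"dr":[0,0,0.77]},{"slide":[-0.93,-0.22,0.3],"dr":[0,0,0.77]},{"slide":[-0.93,-0.22,0.3],"dr":[0,0,0.77]},{"slide":[-0.93,-0.22,0.3],"dr":[0,0,0.77]},{"slide":[-0.93,-0.22,0.3],"dr":[0,0,0.77]},{"slide":[-0.93,-0.22,0.3],"dr":[0,0,0.77]}]' 40
python3 -m jog '[{"slide":[0,0,0],"dr":[0,0,0]},{"slide":[0,0,0],"dr":[0,0,0]}]'
python3 - <<'E'
from h import *
st();im,P,K,T=cap('wrist','w1.png');np.savez('w1.npz',im=im,P=P,K=K,T=T)
hsv=cv2.cvtColor(im,cv2.COLOR_RGB2HSV)
m=(hsv[...,0]<12)&(hsv[...,1]>170)&np.isfinite(P[...,2]);q=P[m]
for t,g in (('rib',q[q[:,2]>.03]),('plate',q[q[:,2]<.008])):
    r=cv2.minAreaRect((g[:,:2]*1000).astype(np.float32));print(t,len(g),np.median(g[:,2]),r,cv2.boxPoints(r).round().tolist())
plan((.483,.244,.11),25,3)
E
```

```text
clock: 1.1
tcp_pos: [0.4839, 0.2412, 0.1106]
ee_rot: [0.0, 0.54, 0.842, 0.0]
ft_force: [1.1, -0.4, -0.5]
opening: 0.0402
grip_force: 0.0
clock: 1.3
tcp_pos: [0.4833, 0.2414, 0.1108]
ee_rot: [-0.0, 0.54, 0.842, -0.001]
ft_force: [-0.2, 0.5, 0.4]
opening: 0.0397
grip_force: 0.0
t 1.3 tcp [0.4833 0.2414 0.1108] yaw_y 24.69 z [-1.e-03 -9.e-04 -1.e+00] F [-0.2  0.5  0.4] M [ 0.05  0.07 -0.01] op 0.0397 g 0.0
rib 518 0.033442488386171296 ((485.58447265625, 248.7002410888672), (75.08087158203125, 82.75446319580078), 66.40142059326172) [[433.0, 231.0], [508.0, 198.0], [539.0, 267.0], [463.0, 300.0]]
plate 323 0.003020296200496153 ((494.4075012207031, 243.69859313964844), (32.856285095214844, 87.65049743652344), 27.079103469848633) [[460.0, 275.0], [500.0, 197.0], [529.0, 212.0], [489.0, 290.0]]
n 3 slide [0.006, 0.002, 0.01] dr [0.0, -0.003, -0.01]
```

View pics/w1.png

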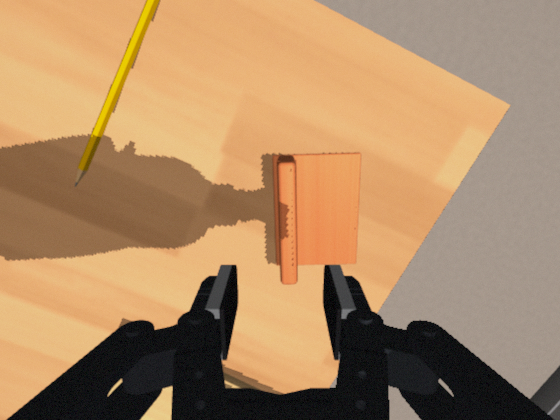

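The wrist view shows the strip with its rib from (287,160) to (289,284) and the plate to its right. The fingers straddle the line of the rib. I refine the rib position by masking its top.

```bash
cat > w.py <<'E'
from h import *
d=np.load('w1.npz');im,P,K,T=d['im'],d['P'],d['K'],d['T']
hsv=cv2.cvtColor(im,cv2.COLOR_RGB2HSV)
c=((hsv[...,0]<12)|(hsv[...,0]>172))&(hsv[...,1]>150);c[300:]=0;c[:,:240]=0;c[:,400:]=0
m=c&(P[...,2]>.029)&(P[...,2]<.038)
n,l,s,_=cv2.connectedComponentsWithStats(m.astype(np.uint8));k=1+np.argmax(s[1:,4]);print(s[k])
v,u=np.nonzero(l==k)
o=T[:3,3]
def cast(u,v,z):
    r=np.c_[(u-K[0,2])/K[0,0],(v-K[1,2])/K[1,1],np.ones(len(u))]@T[:3,:3].T
    return o+r*((z-o[2])/r[:,2])[:,None]
for z,mm in ((.034,l==k),(.003,c)):
    v,u=np.nonzero(mm);g=cast(u,v,z);r=cv2.minAreaRect((g[:,:2]*1000).astype(np.float32));print(z,r,cv2.boxPoints(r).round(1).tolist(),g[:,:2].mean(0))
E
python3 w.py
```

```text
[ 277  161   20  123 1139]
0.034 ((488.2958068847656, 241.07168579101562), (12.052290916442871, 88.95589447021484), 26.334854125976562) [[463.20001220703125, 278.29998779296875], [502.6000061035156, 198.5], [513.4000244140625, 203.89999389648438], [474.0, 283.6000061035156]] [0.48838107 0.23929517]
0.003 ((515.9139404296875, 235.4396514892578), (64.42689514160156, 122.63455963134766), 26.259950637817383) [[459.8999938964844, 276.20001220703125], [514.2000122070312, 166.1999969482422], [571.9000244140625, 194.6999969482422], [517.7000122070312, 304.70001220703125]] [0.49843188 0.23398549]
```

```bash
python3 -c "
from h import *
plan((.4875,.2415,.007),26.3,6)"
```

```text
n 6 slide [-0.015, 0.013, 0.434] dr [0.0, -0.002, -0.049]
```

```bash
python3 -m jog '[{"slide":[-0.09,0.08,0.4],"dr":[0,0,-0.3]},{"slide":[0,0,0.5],"dr":[0,0,0]},{"slide":[0,0,0.5],"dr":[0,0,0]},{"slide":[0,0,0.5],"dr":[0,0,0]},{"slide":[0,0,0.4],"dr":[0,0,0]},{"slide":[0,0,0.3],"dr":[0,0,0]},{"slide":[0,0,0],"dr":[0,0,0]}]' && python3 -m jog '[{"slide":[0,0,0],"dr":[0,0,0]},{"slide":[0,0,0],"dr":[0,0,0]},{"slide":[0,0,0],"dr":[0,0,0]},{"slide":[0,0,0],"dr":[0,0,0]},{"slide":[0,0,0],"dr":[0,0,0]},{"slide":[0,0,0],"dr":[0,0,0]}]' 0
python3 -c "
from h import *
st()"
```

```text
clock: 2.05
tcp_pos: [0.4865, 0.2413, 0.0055]
ee_rot: [-0.001, 0.527, 0.85, -0.001]
ft_force: [-0.7, -0.5, -0.5]
opening: 0.0397
grip_force: 0.0
clock: 2.65
tcp_pos: [0.4882, 0.2411, 0.0081]
ee_rot: [0.0, 0.528, 0.85, 0.001]
ft_force: [0.0, 0.5, 6.8]
opening: 0.0107
grip_force: 59.3
t 2.65 tcp [0.4882 0.2411 0.0081] yaw_y 26.32 z [ 1.3e-03  9.0e-04 -1.0e+00] F [0.  0.5 6.8] M [0.04 0.12 0.03] op 0.0107 g 59.3
```

```bash
python3 -m jog '[{"slide":[0,0,-0.5],"dr":[0,0,0]},{"slide":[0,0,-0.5],"dr":[0,0,0]},{"slide":[0,0,-0.6],"dr":[0,0,0]},{"slide":[0,0,-0.6],"dr":[0,0,0]},{"slide":[0,0,0],"dr":[0,0,0]}]'
python3 -c "
from h import *
st()
plan((.409,.0165,.095),-7.3,10)"
```

```text
clock: 3.15
tcp_pos: [0.4894, 0.2414, 0.0979]
ee_rot: [0.001, 0.528, 0.849, 0.002]
ft_force: [0.6, 0.4, -2.1]
opening: 0.0112
grip_force: 58.6
t 3.15 tcp [0.4894 0.2414 0.0979] yaw_y 26.29 z [ 0.0046  0.0026 -1.    ] F [ 0.6  0.4 -2.1] M [-0.02 -0.05  0.02] op 0.0112 g 58.6
n 10 slide [-0.52, -0.311, 0.006] dr [0.006, -0.002, 0.672]
```

```bash
python3 -m jog '[{"slide":[-0.52,-0.31,0],"dr":[0,0,0.67]},{"slide":[-0.52,-0.31,0],"dr":[0,0,0.67]},{"slide":[-0.52,-0.31,0],"dr":[0,0,0.67]},{"slide":[-0.52,-0.31,0],"dr":[0,0,0.67]},{"slide":[-0.52,-0.31,0],"dr":[0,0,0.67]},{"slide":[-0.52,-0.31,0],"dr":[0,0,0.67]},{"slide":[-0.52,-0.31,0],"dr":[0,0,0.67]},{"slide":[-0.52,-0.31,0],"dr":[0,0,0.67]},{"slide":[-0.52,-0.31,0],"dr":[0,0,0.67]},{"slide":[-0.52,-0.31,0],"dr":[0,0,0.67]}]'
python3 -m jog '[{"slide":[0,0,0],"dr":[0,0,0]},{"slide":[0,0,0],"dr":[0,0,0]},{"slide":[0,0,0],"dr":[0,0,0]}]'
python3 - <<'E'
from h import *
st()
for n in ('wrist','scene','side'):
    im,P,K,T=cap(n,n[0]+'2.png');np.savez(n+'2.npz',im=im,P=P,K=K,T=T)
E
```

```text
clock: 4.15
tcp_pos: [0.4071, 0.0148, 0.0947]
ee_rot: [-0.0, 0.751, 0.66, -0.0]
ft_force: [0.2, -1.0, -1.2]
opening: 0.0109
grip_force: 58.5
clock: 4.45
tcp_pos: [0.4086, 0.0166, 0.095]
ee_rot: [0.0, 0.75, 0.662, 0.001]
ft_force: [0.3, 0.8, -1.1]
opening: 0.0112
grip_force: 58.5
t 4.45 tcp [0.4086 0.0166 0.095 ] yaw_y -7.1 z [ 9.e-04  7.e-04 -1.e+00] F [ 0.3  0.8 -1.1] M [-0.02 -0.01  0.03] op 0.0112 g 58.5
```

View pics/w2.png

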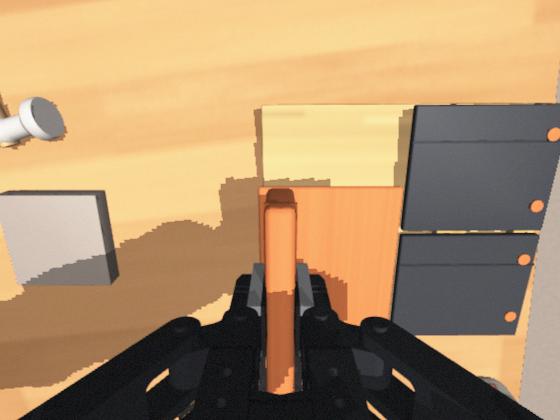

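The wrist view shows the strip held square, with its plate at columns 260–400. The slate lips are at about column 405 and the joint between the slates is at row 231. I measure the lip and strip edge from this view, where the camera errors largely cancel.

```bash
cat > w2.py <<'E'
from h import *
import sys
d=np.load(sys.argv[1]);im,P,K,T=d['im'],d['P'],d['K'],d['T'];o=T[:3,3]
hsv=cv2.cvtColor(im,cv2.COLOR_RGB2HSV)
def cast(uv,z):
    uv=np.asarray(uv,float);r=np.c_[(uv[:,0]-K[0,2])/K[0,0],(uv[:,1]-K[1,2])/K[1,1],np.ones(len(uv))]@T[:3,:3].T
    return (o+r*((np.asarray(z)-o[2])/r[:,2])[:,None])[:,:2]*1000
# slates: top-surface mask
m=(im.max(2)<90)&(P[...,2]>.0295)&(P[...,2]<.036);m[:,:385]=0;m[:95]=0;m[345:]=0
m=cv2.morphologyEx(m.astype(np.uint8),cv2.MORPH_OPEN,np.ones((3,3)))
n,l,s,_=cv2.connectedComponentsWithStats(m)
for k in range(1,n):
    if s[k,4]<2000: continue
    v,u=np.nonzero(l==k);g=cast(np.c_[u,v],.032);r=cv2.minAreaRect(g.astype(np.float32));print('slate',s[k],np.nanmedian(P[...,2][l==k]),[np.round(a,1) for a in r],cv2.boxPoints(r).round(1).tolist())
v,u=np.nonzero(m);g=cast(np.c_[u,v],.032);r=cv2.minAreaRect(g.astype(np.float32));print('both',[np.round(a,1) for a in r],cv2.boxPoints(r).round(1).tolist())
# gap between the slates
E
cat >> w2.py <<'E'
c=((hsv[...,0]<12)|(hsv[...,0]>174))&(hsv[...,1]>170)&np.isfinite(P[...,2]);c[:,420:]=0
pl=c&(P[...,2]>.06);z=P[...,2][pl];print('strip z hist',np.histogram(z,bins=np.arange(.06,.14,.005)))
m=c&(P[...,2]>.082)&(P[...,2]<.098);m[:,:300]=0
zm=np.median(P[...,2][m]);print('plate top z',zm)
# z slope along plate
q=P[m];A=np.c_[q[:,:2]-q[:,:2].mean(0),np.ones(len(q))];print('slope',np.linalg.lstsq(A,q[:,2],rcond=None)[0])
# plain edge: last plate column per row; top side: first row per column
rows=np.arange(190,300);e=np.array([(np.nonzero(m[r])[0].max(),r) for r in rows if m[r].any()])
ge=cast(e,zm);f=cv2.fitLine(ge.astype(np.float32),cv2.DIST_HUBER,0,.01,.01).ravel();print('edge',f,'yaw',np.degrees(np.arctan2(f[1],f[0])))
cols=np.arange(310,390);e=np.array([(cc,np.nonzero(m[:,cc])[0].min()) for cc in cols if m[:,cc].any()])
gs=cast(e,zm);f=cv2.fitLine(gs.astype(np.float32),cv2.DIST_HUBER,0,.01,.01).ravel();print('side',f,'yaw',np.degrees(np.arctan2(f[1],f[0])))
E
python3 w2.py wrist2.npz
```

```text
both [array([529.8,  -1.1]), array([155.5,  89.5]), np.float64(83.2)] [[476.20001220703125, -73.0], [565.0, -83.5999984741211], [583.4000244140625, 70.80000305175781], [494.5, 81.4000015258789]]
strip z hist (array([   0,    0,    0,    0,    0,  269,  260,   32,   30,   35,  114,
        295, 1014,    3,    0,    0]), array([0.06 , 0.065, 0.07 , 0.075, 0.08 , 0.085, 0.09 , 0.095, 0.1  ,
       0.105, 0.11 , 0.115, 0.12 , 0.125, 0.13 , 0.135, 0.14 ]))
plate top z 0.09000592417426458
slope [-0.01277401 -0.00907552  0.09000096]
edge [  0.69914514  -0.71497977 433.5178       9.592645  ] yaw -45.641537
side [4.3221214e-01 9.0177196e-01 4.3387558e+02 1.6900173e+01] yaw 64.39197
```

```bash
cat > w3.py <<'E'
from h import *
import sys
d=np.load(sys.argv[1]);im,P,K,T=d['im'],d['P'],d['K'],d['T'];o=T[:3,3]
g_=im.max(2).astype(int)
def cast(uv,z):
    uv=np.asarray(uv,float);r=np.c_[(uv[:,0]-K[0,2])/K[0,0],(uv[:,1]-K[1,2])/K[1,1],np.ones(len(uv))]@T[:3,:3].T
    return ((o+r*((z-o[2])/r[:,2])[:,None])[:,:2]*1000).astype(np.float32)
def fit(n,uv,z):
    f=cv2.fitLine(cast(uv,z),cv2.DIST_HUBER,0,.01,.01).ravel();print(n,len(uv),f.round(2),'yaw',np.degrees(np.arctan2(f[1],f[0])).round(2));return f
dark=g_<90
Z=P[...,2];slz=(Z>.0295)&(Z<.036)
fit('lip L',[(np.nonzero(dark[r,385:500]&slz[r,385:500])[0].min()+385,r) for r in range(115,222)],.032)
fit('lip R',[(np.nonzero(dark[r,385:500]&slz[r,385:500])[0].min()+385,r) for r in range(242,325)],.032)
fit('gap',[(c,220+np.argmax(g_[220:245,c])) for c in range(415,525) if g_[220:245,c].max()>90],.025)
fit('side L',[(c,np.nonzero(dark[90:150,c]&slz[90:150,c])[0].min()+90) for c in range(425,540)],.032)
fit('side R',[(c,np.nonzero(dark[300:350,c]&slz[300:350,c])[0].max()+300) for c in range(410,510)],.032)
pm=(Z>.08)&(Z<.1);zm=np.median(Z[200:300,325:385]);print('plate z',zm)
q=P[200:250,320:390].reshape(-1,3);print('slope',np.linalg.lstsq(np.c_[q[:,:2]-q[:,:2].mean(0),np.ones(len(q))],q[:,2],rcond=None)[0].round(4))
fit('edge',[(np.nonzero(pm[r,300:430])[0].max()+300.5,r) for r in range(195,300)],zm)
fit('stripside',[(c,np.nonzero(pm[150:250,c])[0].min()+149.5) for c in range(310,390)],zm)
E
python3 w3.py wrist2.npz
```

```text
lip L 107 [1.2000e-01 9.9000e-01 4.9093e+02 4.7600e+01] yaw 83.24
lip R 83 [ 1.1000e-01  9.9000e-01  4.8162e+02 -3.1500e+01] yaw 83.7
gap 110 [ 9.9000e-01 -1.2000e-01  5.2957e+02 -2.3000e+00] yaw -6.83Traceback (most recent call last):
  File "w3.py", line 15, in <module>
    fit('side L',[(c,np.nonzero(dark[90:150,c]&slz[90:150,c])[0].min()+90) for c in range(425,540)],.032)
                     ~~~~~~~~~~~~~~~~~~~~~~~~~~~~~~~~~~~~~~~~~~~~~~~^^
    return umr_minimum(a, axis, None, out, keepdims, initial, where)
ValueError: zero-size array to reduction operation minimum which has no identity
```

```bash
sed -i '/side [LR]/d' w3.py; python3 w3.py wrist2.npz
```

```text
lip L 107 [1.2000e-01 9.9000e-01 4.9093e+02 4.7600e+01] yaw 83.24
lip R 83 [ 1.1000e-01  9.9000e-01  4.8162e+02 -3.1500e+01] yaw 83.7
gap 110 [ 9.9000e-01 -1.2000e-01  5.2957e+02 -2.3000e+00] yaw -6.83
plate z nan
 ** On entry to DLASCL parameter number  4 had an illegal value
 ** On entry to DLASCL parameter number  4 had an illegal valueTraceback (most recent call last):
  File "w3.py", line 16, in <module>
    q=P[200:250,320:390].reshape(-1,3);print('slope',np.linalg.lstsq(np.c_[q[:,:2]-q[:,:2].mean(0),np.ones(len(q))],q[:,2],rcond=None)[0].round(4))
                                                     ~~~~~~~~~~~~~~~^^^^^^^^^^^^^^^^^^^^^^^^^^^^^^^^^^^^^^^^^^^^^^^^^^^^^^^^^^^^^^^^^^
    x, resids, rank, s = _umath_linalg.lstsq(a, b, rcond,
                         ~~~~~~~~~~~~~~~~~~~^^^^^^^^^^^^^
                                             signature=signature)
                                             ^^^^^^^^^^^^^^^^^^^^
    raise LinAlgError("SVD did not converge in Linear Least Squares")
numpy.linalg.LinAlgError: SVD did not converge in Linear Least Squares
```

```bash
python3 - <<'E'
s=open('w3.py').read().split('pm=')[0]+'''
hsv=cv2.cvtColor(im,cv2.COLOR_RGB2HSV).astype(int)
print('plate hsv',hsv[220,350],hsv[280,385],'deck',hsv[150,340],hsv[290,393],'frac depth',np.isfinite(Z[195:300,325:385]).mean())
pm=(hsv[...,0]<13)&(hsv[...,1]>150)
zm=np.nanmedian(Z[195:300,325:385]);print('plate z',zm)
q=P[195:300,320:390].reshape(-1,3);q=q[np.isfinite(q[:,2])&(abs(q[:,2]-.09)<.006)];print('slope',np.linalg.lstsq(np.c_[q[:,:2]-q[:,:2].mean(0),np.ones(len(q))],q[:,2],rcond=None)[0].round(4))
fit('edge',[(np.nonzero(pm[r,300:415])[0].max()+300.5,r) for r in range(195,300)],zm)
fit('stripside',[(c,np.nonzero(pm[150:250,c])[0].min()+149.5) for c in range(310,390)],zm)
'''
open('w3.py','w').write(s)
E
python3 w3.py wrist2.npz; python3 -c "
from h import *
st()"
```

```text
lip L 107 [1.2000e-01 9.9000e-01 4.9093e+02 4.7600e+01] yaw 83.24
lip R 83 [ 1.1000e-01  9.9000e-01  4.8162e+02 -3.1500e+01] yaw 83.7
gap 110 [ 9.9000e-01 -1.2000e-01  5.2957e+02 -2.3000e+00] yaw -6.83
plate hsv [ 14 149 250] [ 13 151 250] deck [ 23  95 250] [ 15 104 101] frac depth 0.9957142857142857
plate z 0.09004798079245893
slope [ 0.0004 -0.0008  0.09  ]
t 4.6 tcp [0.4083 0.0166 0.0951] yaw_y -7.09 z [ 7.e-04  5.e-04 -1.e+00] F [-0.2  0.1 -0.9] M [ 0.06 -0.02 -0.01] op 0.0113 g 58.5Traceback (most recent call last):
  File "w3.py", line 21, in <module>
    fit('edge',[(np.nonzero(pm[r,300:415])[0].max()+300.5,r) for r in range(195,300)],zm)
                 ~~~~~~~~~~~~~~~~~~~~~~~~~~~~~~~~^^
    return umr_maximum(a, axis, None, out, keepdims, initial, where)
ValueError: zero-size array to reduction operation maximum which has no identity
```

Plate hue is 14 with saturation near 150, so the mask threshold needs loosening. The plate is level, with its top at 0.090, as expected.

```bash
sed -i 's/^pm=.*/pm=(hsv[...,0]<18)\&(hsv[...,1]>125)\&(hsv[...,2]>150)/' w3.py; python3 w3.py wrist2.npz | tail -2
```

```text
edge 105 [1.2000e-01 9.9000e-01 4.6424e+02 2.3260e+01] yaw 83.04
stripside 80 [ 9.9000e-01 -1.2000e-01  4.4749e+02  5.5750e+01] yaw -7.07
```

```bash
python3 -c "
from h import *
plan((.4081,.0142,.030),-6.8,6)"
```

```text
n 6 slide [-0.01, 0.0, 0.271] dr [0.001, -0.001, -0.01]
```

```bash
python3 -m jog '[{"slide":[-0.06,0,0.3],"dr":[0,0,-0.06]},{"slide":[0,0,0.4],"dr":[0,0,0]},{"slide":[0,0,0.4],"dr":[0,0,0]},{"slide":[0,0,0.35],"dr":[0,0,0]},{"slide":[0,0,0.17],"dr":[0,0,0]},{"slide":[0,0,0],"dr":[0,0,0]},{"slide":[0,0,0],"dr":[0,0,0]}]'; python3 -c "
from h import *
st()"
python3 -m jog '[{"slide":[0,0,0.04],"dr":[0,0,0]},{"slide":[0,0,0.04],"dr":[0,0,0]},{"slide":[0,0,0],"dr":[0,0,0]},{"slide":[0,0,0],"dr":[0,0,0]}]'; python3 -c "
from h import *
st()"
```

```text
clock: 5.3
tcp_pos: [0.4186, 0.0139, 0.0448]
ee_rot: [-0.007, 0.748, 0.664, -0.008]
ft_force: [-0.8, 0.1, -0.1]
opening: 0.0109
grip_force: 58.9
t 5.3 tcp [0.4186 0.0139 0.0448] yaw_y -6.85 z [-2.210e-02 -6.000e-04 -9.998e-01] F [-0.8  0.1 -0.1] M [-0.06 -0.02 -0.02] op 0.0109 g 58.9
clock: 5.7
tcp_pos: [0.4185, 0.0137, 0.0419]
ee_rot: [-0.007, 0.748, 0.663, -0.008]
ft_force: [-0.1, 0.1, -0.9]
opening: 0.0107
grip_force: 58.9
t 5.7 tcp [0.4185 0.0137 0.0419] yaw_y -6.88 z [-2.180e-02 -8.000e-04 -9.998e-01] F [-0.1  0.1 -0.9] M [-0.03  0.02 -0.03] op 0.0107 g 58.9
```

```bash
python3 -c "
from h import *
plan((.4265,.012,.045),-6.8,3)"
```

```text
n 3 slide [-0.006, 0.068, -0.027] dr [-0.082, 0.013, -0.005]
```

```bash
python3 -m jog '[{"slide":[0,0.07,-0.03],"dr":[-0.08,0.01,0]},{"slide":[0,0.07,-0.03],"dr":[-0.08,0.01,0]},{"slide":[0,0.07,-0.03],"dr":[-0.08,0.01,0]},{"slide":[0,0,0],"dr":[0,0,0]},{"slide":[0,0,0],"dr":[0,0,0]}]'; python3 -c "
from h import *
st()
plan((.4265,.012,.030),-6.8,3)"
```

```text
clock: 6.2
tcp_pos: [0.4268, 0.0127, 0.0452]
ee_rot: [-0.0, 0.748, 0.663, -0.001]
ft_force: [0.5, -0.3, -0.1]
opening: 0.0105
grip_force: 58.9
t 6.2 tcp [0.4268 0.0127 0.0452] yaw_y -6.88 z [-1.e-03 -7.e-04 -1.e+00] F [ 0.5 -0.3 -0.1] M [-0.    0.05  0.  ] op 0.0105 g 58.9
n 3 slide [-0.006, -0.002, 0.127] dr [-0.004, 0.003, -0.006]
```

```bash
python3 -m jog '[{"slide":[-0.02,0,0.13],"dr":[0,0,-0.02]},{"slide":[0,0,0.13],"dr":[0,0,0]},{"slide":[0,0,0.1],"dr":[0,0,0]},{"slide":[0,0,0],"dr":[0,0,0]},{"slide":[0,0,0],"dr":[0,0,0]}]'; python3 -c "
from h import *
st()"
```

```text
clock: 6.7
tcp_pos: [0.4263, 0.0118, 0.0334]
ee_rot: [-0.0, 0.748, 0.664, -0.001]
ft_force: [0.2, 0.3, -0.4]
opening: 0.0107
grip_force: 58.9
t 6.7 tcp [0.4263 0.0118 0.0334] yaw_y -6.84 z [-0.0023 -0.0011 -1.    ] F [ 0.2  0.3 -0.4] M [-0.01 -0.05 -0.03] op 0.0107 g 58.9
```

```bash
python3 -m jog '[{"slide":[0,0.03,0.05],"dr":[-0.02,0.01,0]},{"slide":[0,0,0.04],"dr":[0,0,0]},{"slide":[0,0,0],"dr":[0,0,0]},{"slide":[0,0,0],"dr":[0,0,0]}]'; python3 -c "
from h import *
st();print(np.round(arm.observe()['joint_pos'],3))"
```

```text
clock: 7.1
tcp_pos: [0.4277, 0.0117, 0.0298]
ee_rot: [0.0, 0.748, 0.664, -0.0]
ft_force: [0.2, -0.1, -1.3]
opening: 0.0111
grip_force: 58.9
t 7.1 tcp [0.4277 0.0117 0.0298] yaw_y -6.81 z [-0.e+00 -6.e-04 -1.e+00] F [ 0.2 -0.1 -1.3] M [-0.06  0.01 -0.01] op 0.0111 g 58.9
[-0.031  0.874 -0.169  2.282  1.625  0.13  -1.884]
```

Run:
```python
from h import *
im,P,K,T=cap('wrist','w3.png');np.savez('wrist3.npz',im=im,P=P,K=K,T=T)
im2,P2,_,_=cap('side','s3.png');a=cv2.resize(im2[200:280,230:370],None,fx=3,fy=3)
b=cv2.resize(im,(420,315));c=np.zeros((555,420,3),np.uint8);c[:240]=a;c[240:]=b
cv2.imwrite('pics/c3.png',c[:,:,::-1])
```

```text
(no output)
```

View pics/c3.png

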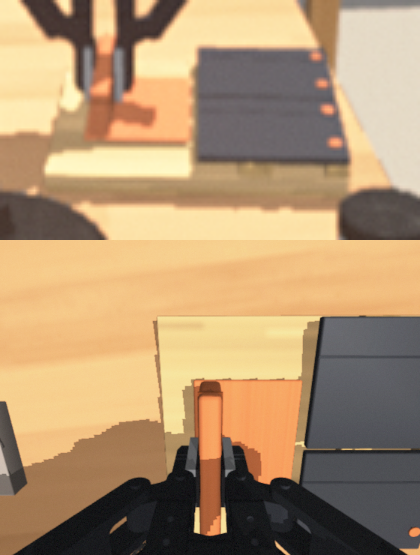

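The crops show the strip flat, with its edge just short of the lips (slot clear) and square to them. I lower it slightly and slide it in.

```bash
python3 -m jog '[{"slide":[0,0,0.03],"dr":[0,0,0]},{"slide":[0,0.07,0],"dr":[0,0,0]},{"slide":[0,0.08,0],"dr":[0,0,0]},{"slide":[0,0.08,0],"dr":[0,0,0]},{"slide":[0,0.08,0],"dr":[0,0,0]},{"slide":[0,0,0],"dr":[0,0,0]},{"slide":[0,0,0],"dr":[0,0,0]},{"slide":[0,0,0],"dr":[0,0,0]}]'; python3 -c "
from h import *
st()"
```

```text
clock: 8.0
tcp_pos: [0.4397, 0.0102, 0.0286]
ee_rot: [0.0, 0.748, 0.664, -0.0]
ft_force: [0.1, -1.2, -0.9]
opening: 0.0108
grip_force: 58.9
t 8.0 tcp [0.4397 0.0102 0.0286] yaw_y -6.8 z [-3.e-04 -8.e-04 -1.e+00] F [ 0.1 -1.2 -0.9] M [0.01 0.03 0.03] op 0.0108 g 58.9
```

```bash
python3 -m jog '[{"slide":[0,0.08,0],"dr":[0,0,0]},{"slide":[0,0.08,0],"dr":[0,0,0]},{"slide":[0,0.08,0],"dr":[0,0,0]},{"slide":[0,0.08,0],"dr":[0,0,0]},{"slide":[0,0,0],"dr":[0,0,0]},{"slide":[0,0,0],"dr":[0,0,0]}]'; python3 -c "
from h import *
st()"
python3 -m jog '[{"slide":[0,0.03,0],"dr":[0,0,0]},{"slide":[0,0.03,0],"dr":[0,0,0]},{"slide":[0,0,0],"dr":[0,0,0]},{"slide":[0,0,0],"dr":[0,0,0]}]'; python3 -c "
from h import *
st()"
```

```text
clock: 8.6
tcp_pos: [0.4527, 0.0087, 0.0286]
ee_rot: [0.0, 0.748, 0.664, -0.0]
ft_force: [0.3, 0.8, -1.1]
opening: 0.0112
grip_force: 58.9
t 8.6 tcp [0.4527 0.0087 0.0286] yaw_y -6.83 z [ 1.e-04 -6.e-04 -1.e+00] F [ 0.3  0.8 -1.1] M [-0.02  0.03  0.04] op 0.0112 g 58.9
clock: 9.0
tcp_pos: [0.4552, 0.0084, 0.0286]
ee_rot: [0.0, 0.748, 0.664, -0.0]
ft_force: [-0.8, -0.0, -1.4]
opening: 0.0107
grip_force: 58.9
t 9.0 tcp [0.4552 0.0084 0.0286] yaw_y -6.81 z [ 2.e-04 -8.e-04 -1.e+00] F [-0.8 -0.  -1.4] M [-0.05 -0.   -0.02] op 0.0107 g 58.9
```

```bash
for i in 1; do python3 -m jog '[{"slide":[0,0.03,0],"dr":[0,0,0]},{"slide":[0,0,0],"dr":[0,0,0]},{"slide":[0,0,0],"dr":[0,0,0]}]'|sed -n '2p;4p'; done; python3 -m jog '[{"slide":[0,0.03,0],"dr":[0,0,0]},{"slide":[0,0,0],"dr":[0,0,0]},{"slide":[0,0,0],"dr":[0,0,0]}]'|sed -n '2p;4p';  python3 -m jog '[{"slide":[0,0.03,0],"dr":[0,0,0]},{"slide":[0,0,0],"dr":[0,0,0]},{"slide":[0,0,0],"dr":[0,0,0]}]'|sed -n '2p;4p'
```

```text
tcp_pos: [0.4564, 0.0083, 0.0286]
ft_force: [0.6, -0.5, -2.2]
tcp_pos: [0.4567, 0.0081, 0.0285]
ft_force: [-3.3, 0.8, -0.2]
tcp_pos: [0.4567, 0.0081, 0.0285]
ft_force: [-5.4, 0.1, 2.2]
```

The strip has met the batten at tcp x 0.4567, within 1 mm of the prediction. Now I press down in small steps.

```bash
python3 -m jog '[{"slide":[0,0,0.03],"dr":[0,0,0]},{"slide":[0,0,0.03],"dr":[0,0,0]},{"slide":[0,0,0],"dr":[0,0,0]},{"slide":[0,0,0],"dr":[0,0,0]}]'|sed -n '2p;4p'; python3 -m jog '[{"slide":[0,0,0.02],"dr":[0,0,0]},{"slide":[0,0,0],"dr":[0,0,0]},{"slide":[0,0,0],"dr":[0,0,0]}]'|sed -n '2p;4p';  python3 -m jog '[{"slide":[0,0,0.02],"dr":[0,0,0]},{"slide":[0,0,0],"dr":[0,0,0]},{"slide":[0,0,0],"dr":[0,0,0]}]'|sed -n '2p;4p'; python3 -c "
from h import *
st()"
```

```text
tcp_pos: [0.4567, 0.008, 0.0261]
ft_force: [-5.8, 0.5, 3.1]
tcp_pos: [0.4567, 0.008, 0.026]
ft_force: [-7.1, 0.2, 12.7]
tcp_pos: [0.4567, 0.008, 0.026]
ft_force: [-8.3, 0.5, 21.1]
t 10.9 tcp [0.4567 0.008  0.026 ] yaw_y -6.76 z [-0.0013 -0.0014 -1.    ] F [-8.3  0.5 21.1] M [0.17 1.54 0.07] op 0.0112 g 62.0
```

```bash
python3 -m jog '[{"slide":[0,-0.01,-0.02],"dr":[0,0,0]},{"slide":[0,0,0],"dr":[0,0,0]},{"slide":[0,0,0],"dr":[0,0,0]},{"slide":[0,0,0],"dr":[0,0,0]}]'
python3 - <<'E'
from h import *
st()
im,P,K,T=cap('wrist');im2,P2,_,_=cap('side');a=cv2.resize(im2[200:280,230:370],None,fx=3,fy=3)
np.savez('wrist4.npz',im=im,P=P,K=K,T=T)
c=np.zeros((555,420,3),np.uint8);c[:240]=a;c[240:]=cv2.resize(im,(420,315))
cv2.imwrite('pics/c4.png',c[:,:,::-1]);st()
E
```

```text
clock: 11.3
tcp_pos: [0.4567, 0.008, 0.026]
ee_rot: [-0.0, 0.748, 0.664, -0.001]
ft_force: [-7.0, -0.5, 10.0]
opening: 0.011
grip_force: 60.7
t 11.3 tcp [0.4567 0.008  0.026 ] yaw_y -6.78 z [-0.0016 -0.0012 -1.    ] F [-7.  -0.5 10. ] M [0.12 1.19 0.06] op 0.011 g 60.7
t 11.4 tcp [0.4567 0.0079 0.026 ] yaw_y -6.78 z [-0.0016 -0.0012 -1.    ] F [-7.8  0.2 10.6] M [0.16 1.18 0.09] op 0.0109 g 60.7
```

View pics/c4.png

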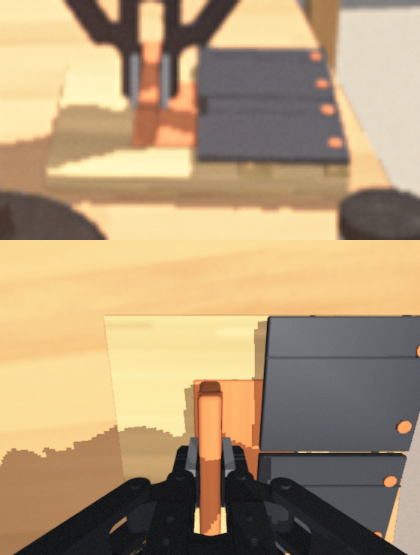

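The strip is under both lips, the slates lie flat, and the rib is still held. By pixel scale the +y end is about 43 mm from the joint, so the strip is centred within 3 mm. The press force is 10 N, so I hand in.

```bash
python3 -c "
from h import *
print(arm.close_job());st()"
```

```text
the job is handed in; nothing more can be done
None
the job is handed in; nothing more can be done
```

The strip is fully home against the batten, square and within about 3 mm of centre by my measurement, and pressed flat at about 10 N with the rib still gripped; the job is handed in at about 11.4 s, but it returned no verdict.

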